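# Shut and lock the tablet case

### The arm

A 6-joint arm with a two-finger parallel gripper is mounted at the origin on the work surface. World frame = base frame: x ahead of the robot, y to its left, z up, the work surface at z = 0. Lengths are in m, angles in degrees, forces in N, time in s.
With the tool pointing down it reaches from about 0.4 to 0.825 m from the base axis. Payload 7 kg.
Tool frame: the origin (TCP) lies midway between the tips of the shut fingers; the grasp point (between the pads) lies 19 mm behind it; z points along the fingers, y is the line along which they close (so a half turn about z gives the same grasp; the last joint's range is limited). The gripper opens to 88 mm and grips with 3 to 60 N. Pads are 19 mm wide; open, the fingers measure 130 mm over their backs; the gripper's body (78 mm by 193 mm) begins 47 mm behind the grasp point.
Start: joints at [-48.352, 20.546, 0.682, 0, -70.136, -16.507], TCP at [0.287, -0.611, 0.227] pointing down, gripper open.
Joint ranges: [-176.03, 176.03], [-82.01, 121.73], [-58.28, 71.71], [-173.87, 95.51], [-174.79, -0.11], [-173.66, 173.66]. Speed limits (degrees/s): [136.94, 136.94, 172.46, 180, 180, 180].

### API

Orientations are given as a 3x3 rotation matrix whose columns are the frame's x, y, z axes.
In Python, from rig import robot gives the robot as it stands. Calls block until the motion is done:
- robot.goto(position, orientation): joint-space move of the TCP to a pose.
- robot.servo_line(position, ori=None, speed=0.15): straight line of the TCP; ori=None keeps the orientation; speed is the mean speed in m/s.
- robot.movej(angles): joint-space move.
- robot.move_gripper(opening): opening from 0.0 (shut) to 1.0 (fully open); the grip force is fixed at half the most; returns when the fingers have stopped.
- robot.dwell(seconds).
- robot.ik(position, orientation): joint angles nearest the present ones, or None.
- robot.grab_frame(name): name is "scene" or "top" or "wrist"; returns (picture, depth): 384x512x3 uint8, red, green, blue; 384x512 float32, m along the optical axis (not along the pixel's ray), 0 where there is no reading.
- robot.camera_info(name): a dict with "vfov" (degrees; the focal length in pixels is half the picture's height over the tangent of half this angle, whatever the lens; pixels are square), "cx", "cy" (the principal point, pixels), "view" (4x4, takes a point from world to camera coordinates); the wrist camera has in their place "T_tool_cam" (4x4, takes a point from camera to tool coordinates, whose origin is the TCP and whose axes are the flange's). Camera axes: x right, y down, z forward; pixel columns grow to the right and rows downward; lengths in m; the calibration is good to about 2 mm. The wrist camera is an equidistant fisheye: a pixel r from the principal point sees the ray r / f radians off the axis. A picture is of the moment at which its call begins: read the wrist's pose just before it. camera_info takes no time and is no camera call.
A pose or a line that the arm cannot do raises robot.Unreachable and nothing moves.
- robot.job_done(): hands the job in; it is judged then, once.
Readings, each from a call of its own:
- robot.read_t(): time.
- robot.read_qpos(): joint angles.
- robot.read_qvel(): joint speeds.
- robot.read_effort(): joint torques, N m.
- robot.read_position(): TCP position.
- robot.read_tcp_rot(): TCP orientation.
- robot.read_force(): force on the tool from outside, world axes, zero at the start.
- robot.read_ft_torque(): the same for the moment, N m.
- robot.read_grip_width(): opening from 0.0 (shut) to 1.0 (fully open).
- robot.read_finger_force(): force on a finger pad.
Only numpy, scipy, OpenCV 4.12 (cv2) and the standard library are available. Lean on these libraries where they do the work, as an engineer would, in place of code of your own. Each camera call takes 0.05 s, during which the arm holds its last target. There are 200 camera calls.

### The job

Shut the sliding cover of the green tablet case and lock it by pushing its red knob with the fingertips through the L-shaped slot: all the way along the long arm to the corner, then round the corner and all the way to the end of the short arm. Only push the knob, without forcing it: do not pinch it or pull it up. Leave the clay tablets and everything else around it where they stand, and finish clear of it all.

Things in the scene. Friction and masses are not known exactly. Their poses are not given: they have to be found in the camera images.
- case: green case fixed to the table; spans its x -140..+200 mm, y -160..+160, top at z 70 mm. Origin on the table; +x points away from the robot at zero turn. Near the robot a grey metal plate (x -120..-20, y -115..+115, top z 78 mm) has a dark L-shaped slot, 14 mm wide; behind it a light wooden cover slides over a well of clay tablets on the -y side.
- slot_start (a point): start of the slot's long arm, on the plate's top, at case (-75, +65, 78) mm; the knob stands here when the cover is fully open
- slot_corner (a point): corner of the slot, case (-75, -65, 78) mm: the long arm runs 130 mm from slot_start along the case's -y to here
- slot_end (a point): end of the slot's short arm, case (-41, -65, 78) mm: 34 mm from the corner along the case's +x; locked position of the knob
- knob: red upright round knob, 22 mm across, 34 mm high, on a 10 mm steel pin in the slot. Origin at the centre of its underside, 88 mm above the table; it rides on a thin 27 mm disc over two steel fork bars of the cover. Plate, cover, bars and disc all stay below 88 mm. It moves only as the slot lets it and stays where it is left.
- knob_top (a point): centre of the knob's top face, 122 mm above the table; the knob can be pulled up 12 mm against a weak spring, which must not happen
- cover (a joint): travel of cover and knob along the long arm, m: 0 open (knob at slot_start), 0.130 fully shut (knob at slot_corner); starts between 0 and 0.045; pushing takes about 2 to 3 N; hard stops at both ends (keep under 38 N). The short arm can be entered only within the last 2 mm
- bolt (a joint): travel of the knob along the short arm, m: 0 unlocked, 0.034 fully home at slot_end (locked); pushing takes about 1.5 N; hard stops at both ends
- tablet_a: loose round clay tablet, 50 mm across, 22 mm high, lying on the back ledge of the case; leave alone; origin at the centre of its underside
- tablet_b: another such clay tablet on the back ledge; leave alone; origin at the centre of its underside
- tablet_c: another such clay tablet, on the table beside the case; leave alone; origin at the centre of its underside
- bottle: clear bottle with blue cap, 52 mm across, 150 mm high, on the table beside the case; leave alone; origin at the centre of its underside
- tea_cup: white cup, 72 mm across, 70 mm high, on the table beside the case; leave alone; origin at the centre of its underside
- coin_bowl: brass bowl, 76 mm across, 40 mm high, on the table beside the case; leave alone; origin at the centre of its underside
- token_box: small dark wooden block, 55 x 50 x 35 mm, on the table beside the case; leave alone; origin at the centre of its underside

How it is judged (in metres and radians):
On the way, in this order (a step that is already met when the one before it is completed fails the run):
1. the knob reaches the corner: the cover is shut, not yet locked (value of joint cover above 0.122 m and value of joint bolt below 0.015 m).
2. the knob is at the end of the short arm: locked (value of joint cover above 0.125 m and value of joint bolt above 0.029 m), for 0.2 s.
At the end, for the whole second after the job is handed in: The cover is shut (travel over 125 of 130 mm) and the knob is in the end of the short arm (over 29 of 34 mm), at rest and not pulled up; every bystander is within 20 mm of where it stood (all of step 2 and velocity of joint cover between -0.01 and 0.01 m/s and velocity of joint bolt between -0.01 and 0.01 m/s and height (world z) of knob_top below 0.125 m and distance of each of tablet_a, tablet_b, tablet_c, bottle, tea_cup, coin_bowl, token_box from where it was at the start of the episode below 0.02 m); the robot touches nothing.
It fails at once if the knob is pulled up (more than 5 mm) (height (world z) of knob_top above 0.127 m).
It fails at once if the knob is pinched or forced (more than 38 N from the fingers) (contact force between the fingers and knob above 38 N).
It fails at once if a bystander is shoved or carried (more than 20 mm) (distance of any of tablet_a, tablet_b, tablet_c, bottle, tea_cup, coin_bowl, token_box from where it was at the start of the episode above 0.02 m).
It also fails if it takes over 48 s, if anything falls off the work surface, if the arm or the gripper's body presses on something with over 40 N, if the wrist force passes 120 N, or if a joint passes its speed limit or range.

## Working session

There is one attempt and no reset: what is moved stays moved. The work goes in short steps, each a Python script; the robot and the scene stay as the last script left them, time stands still between calls to the robot, and variables do not carry over. Pictures are saved under pics/ and viewed, at most 10 in all, crops included, and the job is handed in when it is done.

```bash
ls; mkdir -p pics; python3 - <<'E'
from rig import robot
import cv2,numpy as np
for n in ("scene","top"):
    p,d=robot.grab_frame(n); cv2.imwrite(f"pics/{n}0.png",p[:,:,::-1]); np.savez(f"{n}0.npz",p=p,d=d)
    print(n,robot.camera_info(n))
E
```

```text
pics
scene {'vfov': 47.95231576265201, 'cx': 254.70344841645695, 'cy': 191.54251591626104, 'view': array([[-0.00446738,  0.99984396, -0.017091  , -0.03576542],
       [ 0.59095307, -0.01114782, -0.80662891, -0.26897486],
       [-0.80669357, -0.0137035 , -0.59081105,  1.65917636],
       [ 0.        ,  0.        ,  0.        ,  1.        ]])}
top {'vfov': 51.9106574686335, 'cx': 253.57187881165117, 'cy': 189.7113324629647, 'view': array([[ 0.02332207, -0.99969666,  0.00791632,  0.02141523],
       [-0.99499614, -0.02398047, -0.09699283,  0.56253321],
       [ 0.09715325, -0.00561463, -0.9952536 ,  0.89410998],
       [ 0.        ,  0.        ,  0.        ,  1.        ]])}
```

View pics/scene0.png

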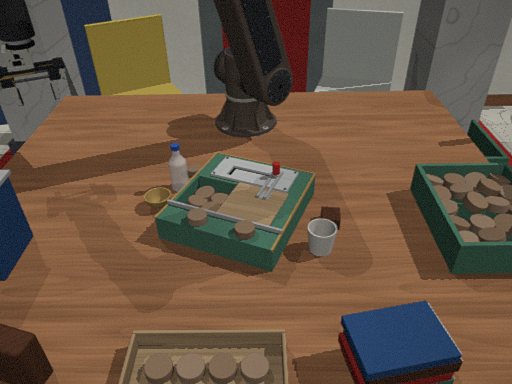

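View pics/top0.png

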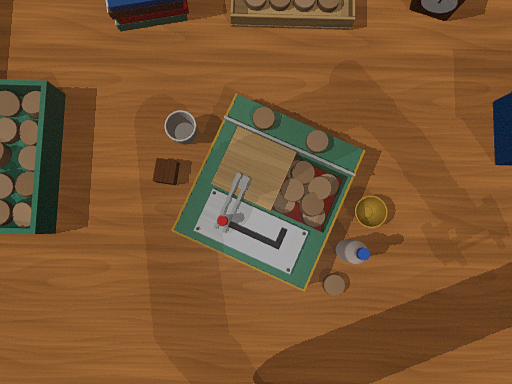

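Both views show the case turned about 25°. In the top view the knob is at (222,221), the slot corner near (280,246), the slot end near (285,229), and the bottle close by at (352,252). Next I'll get the case pose from the plate.

```bash
cat > h.py <<'E'
import numpy as np, cv2
from rig import robot
def cast(name,uv,z):
    c=robot.camera_info(name); f=192/np.tan(np.radians(c["vfov"]/2)); V=c["view"]
    uv=np.atleast_2d(uv).astype(float)
    d=np.c_[(uv[:,0]-c["cx"])/f,(uv[:,1]-c["cy"])/f,np.ones(len(uv))]@V[:3,:3]
    o=-V[:3,:3].T@V[:3,3]
    return o+d*((z-o[2])/d[:,2])[:,None]
def proj(name,P):
    c=robot.camera_info(name); f=192/np.tan(np.radians(c["vfov"]/2)); V=c["view"]
    q=np.atleast_2d(P)@V[:3,:3].T+V[:3,3]
    return q[:,:2]/q[:,2:]*f+[c["cx"],c["cy"]]
def big(m):
    cs,_=cv2.findContours(m.astype(np.uint8),cv2.RETR_EXTERNAL,cv2.CHAIN_APPROX_NONE)
    return max(cs,key=cv2.contourArea)[:,0]
E
python3 - <<'E'
from h import *
for n,roi in (("top",(170,180,320,280)),("scene",(200,150,310,200))):
    p=np.load(n+"0.npz")["p"]; hsv=cv2.cvtColor(p,cv2.COLOR_RGB2HSV)
    r=np.zeros(p.shape[:2],bool); r[roi[1]:roi[3],roi[0]:roi[2]]=1
    red=r&((hsv[...,0]<8)|(hsv[...,0]>172))&(hsv[...,1]>170)&(hsv[...,2]>90)
    red[:,260:]&=(n=="scene")
    k=big(red); print(n,"knob px",k.mean(0),k.min(0),k.max(0))
    print(" knob at z.122(top)/.105", cast(n,k.mean(0),.122),cast(n,k.mean(0),.105))
    m=r&(hsv[...,1]<40)&(hsv[...,2]>120)
    m=cv2.morphologyEx(m.astype(np.uint8),cv2.MORPH_OPEN,np.ones((3,3)))
    W=cast(n,big(m),.078)[:,:2]
    rc=cv2.minAreaRect((W*1000).astype(np.float32)); print(" plate",rc,len(W))
    g=r*0
    g=((hsv[...,0]>60)&(hsv[...,0]<95)&(hsv[...,1]>90))
    g[:,:150 if n=="scene" else 160]=0; g[:, 330 if n=="scene" else 400:]=0
    c=big(cv2.morphologyEx(g.astype(np.uint8),cv2.MORPH_CLOSE,np.ones((5,5))))
    print(" case",cv2.minAreaRect((cast(n,c,.07)[:,:2]*1000).astype(np.float32)))
E
```

```text
top knob px [221.88461538 220.5       ] [217 216] [226 225]
 knob at z.122(top)/.105 [[0.48678599 0.09959249 0.122     ]] [[0.48708438 0.10082624 0.105     ]]
 plate ((471.06634521484375, 37.782371520996094), (230.53439331054688, 109.99996185302734), 67.04681396484375) 486
 case ((560.1310424804688, -0.0997161865234375), (308.9007263183594, 336.43963623046875), 67.04585266113281)
scene knob px [275.90909091 167.42424242] [272 162] [279 174]
 knob at z.122(top)/.105 [[0.51271484 0.09773096 0.122     ]] [[0.48659141 0.09885158 0.105     ]]
 plate ((472.7134704589844, 36.766326904296875), (233.20217895507812, 109.2945327758789), 66.85225677490234) 304
 case ((597.78369140625, -1.4064788818359375), (333.509521484375, 392.7012023925781), 67.4583740234375)
```

```bash
cat >> h.py <<'E'
yaw=np.radians(-22.95); cx=np.array([np.cos(yaw),np.sin(yaw)]); cy=np.array([-cx[1],cx[0]])
O=np.array([.5325,.0116])+cx*-.0007   # knob line trimmed
def W(x,y,z): return np.r_[O+cx*x+cy*y,z]
R=np.c_[np.r_[cx,0],np.r_[-cy,0],[0,0,-1]]   # tool x = case x, tool y = -case y
def case(p): d=np.asarray(p)[:2]-O; return np.array([d@cx,d@cy])
E
python3 - <<'E'
from h import *
print(robot.read_tcp_rot().round(2).tolist())
for nm,uv,z in (("cap",(364,254),.15),("tabc",(334,285),.022)): print(nm,case(cast("top",uv,z)[0]))
print("slot pts pred", proj("top",[W(-.075,-.065,.078),W(-.041,-.065,.078),W(-.075,.065,.122)]))
for s in (1,-1):
    R2=R@np.diag([s,s,1])
    print(s,[None if (q:=robot.ik(W(*a),R2)) is None else np.round(q,0).tolist() for a in ((-.075,.11,.2),(-.075,.11,.102),(-.075,-.03,.102),(-.11,-.065,.102),(-.11,-.065,.17),(-.055,-.065,.102))])
E
```

```text
[[-0.91, -0.42, -0.0], [-0.42, 0.91, 0.0], [0.0, 0.0, -1.0]]
cap [-0.01928914 -0.22514022]
tabc [-0.10523691 -0.22606877]
slot pts pred [[276.9725914  244.88105836]
 [283.28526294 230.57569197]
 [221.24058859 219.83231605]]
1 [[37.0, 8.0, -20.0, 0.0, -62.0, 30.0], [37.0, 13.0, -28.0, 0.0, -49.0, 30.0], [27.0, 7.0, -36.0, 0.0, -47.0, 40.0], [28.0, 2.0, -42.0, 0.0, -46.0, 40.0], [28.0, -3.0, -36.0, 0.0, -57.0, 40.0], [22.0, 7.0, -36.0, 0.0, -47.0, 46.0]]
-1 [[37.0, 8.0, -20.0, 0.0, -62.0, -150.0], [37.0, 13.0, -28.0, 0.0, -49.0, -150.0], [27.0, 7.0, -36.0, 0.0, -47.0, -140.0], [28.0, 2.0, -42.0, 0.0, -46.0, -140.0], [28.0, -3.0, -36.0, 0.0, -57.0, -140.0], [22.0, 7.0, -36.0, 0.0, -47.0, -134.0]]
```

```bash
python3 - <<'E'
from h import *
robot.move_gripper(0.0)
robot.goto(W(-.075,.112,.2),R)
print(robot.read_t(),case(robot.read_position()),robot.read_grip_width(),robot.read_force())
p,d=robot.grab_frame("wrist"); cv2.imwrite("pics/w1.png",p[:,:,::-1])
E
```

```text
4.3 [-0.07459847  0.11159854] 0.0059637666889818435 [-0.7147418  0.8362048  0.0277549]
```

View pics/w1.png

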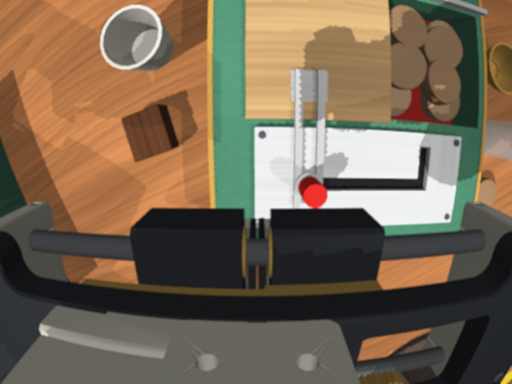

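Wrist view: the knob is at (314,194), and the shut fingers on its +y side are clear of it and lined up with the slot. Descending, then a guarded push.

```bash
cat >> h.py <<'E'
def push(a,b,step,fmax,z=.102,speed=.06):
    """guarded line in case coordinates a->b; stops when the opposing force passes fmax"""
    a,b=np.array(a),np.array(b); L=np.linalg.norm(b-a); u=(b-a)/L; uw=cx*u[0]+cy*u[1]
    log=[]
    for s in np.append(np.arange(step,L,step),L):
        robot.servo_line(W(*(a+u*s),z),speed=speed)
        f=robot.read_force(); op=-f[:2]@uw-base@-uw*-1 if False else -(f[:2]-base)@uw
        log.append((*(case(robot.read_position())*1000).round(1),round(op,1),round(f[2],1)))
        if op>fmax: break
    return log
base=np.array([-.7,.8])
E
sed -i 's/op=-f\[:2\]@uw-base@-uw\*-1 if False else /op=/' h.py
python3 - <<'E'
from h import *
robot.servo_line(W(-.075,.112,.102),speed=.1)
print(robot.read_force())
for l in push((-.075,.112),(-.075,-.015),.008,8): print(l)
print(robot.read_t())
p,d=robot.grab_frame("top"); cv2.imwrite("pics/t1.png",cv2.resize(p[150:310,150:400,::-1],None,fx=3,fy=3))
E
```

```text
[-1.44270851 -0.0250107  -0.35926062]
(np.float64(-75.0), np.float64(103.7), np.float64(0.7), np.float64(-0.0))
(np.float64(-75.0), np.float64(95.6), np.float64(-0.2), np.float64(-0.4))
(np.float64(-75.0), np.float64(87.6), np.float64(-0.6), np.float64(-0.6))
(np.float64(-75.1), np.float64(79.7), np.float64(-1.0), np.float64(0.0))
(np.float64(-75.1), np.float64(71.6), np.float64(-0.9), np.float64(0.6))
(np.float64(-75.1), np.float64(63.6), np.float64(-0.2), np.float64(-0.0))
(np.float64(-75.1), np.float64(55.6), np.float64(-1.1), np.float64(0.0))
(np.float64(-75.1), np.float64(47.6), np.float64(0.4), np.float64(0.3))
(np.float64(-75.1), np.float64(39.6), np.float64(0.3), np.float64(-0.4))
(np.float64(-75.1), np.float64(31.7), np.float64(-1.2), np.float64(-0.4))
(np.float64(-75.0), np.float64(23.7), np.float64(-0.7), np.float64(0.7))
(np.float64(-75.0), np.float64(15.8), np.float64(-0.2), np.float64(0.6))
(np.float64(-75.0), np.float64(7.8), np.float64(-1.2), np.float64(0.4))
(np.float64(-75.0), np.float64(-0.2), np.float64(-0.4), np.float64(0.0))
(np.float64(-75.0), np.float64(-8.2), np.float64(-0.6), np.float64(0.6))
(np.float64(-75.0), np.float64(-15.2), np.float64(-0.1), np.float64(-0.0))
10.0
```

View pics/t1.png

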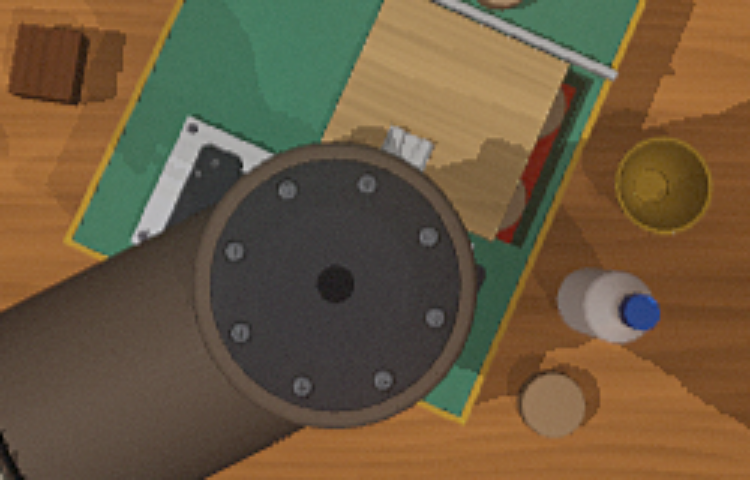

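The cover has followed: its fork bar end is now at (410,145) in the crop, and the well is mostly covered. Continuing in fine guarded steps.

```bash
python3 - <<'E'
from h import *
l=push((-.075,-.015),(-.075,-.030),.003,7,speed=.04); print(*l,sep="\n")
if l[-1][2]<7: print(*push((-.075,-.030),(-.075,-.052),.001,7,speed=.03),sep="\n")
print(robot.read_t())
p,d=robot.grab_frame("scene"); cv2.imwrite("pics/s2.png",cv2.resize(p[130:270,150:340,::-1],None,fx=4,fy=4,interpolation=cv2.INTER_CUBIC))
E
```

```text
(np.float64(-75.0), np.float64(-18.0), np.float64(1.4), np.float64(-0.6))
(np.float64(-75.0), np.float64(-21.1), np.float64(0.7), np.float64(-0.3))
(np.float64(-75.0), np.float64(-24.2), np.float64(0.5), np.float64(0.1))
(np.float64(-75.0), np.float64(-27.3), np.float64(1.5), np.float64(0.3))
(np.float64(-75.0), np.float64(-30.3), np.float64(0.6), np.float64(0.2))
(np.float64(-75.0), np.float64(-31.0), np.float64(1.0), np.float64(-0.7))
(np.float64(-75.0), np.float64(-32.0), np.float64(2.0), np.float64(0.2))
(np.float64(-75.0), np.float64(-33.1), np.float64(0.8), np.float64(-0.7))
(np.float64(-75.0), np.float64(-34.1), np.float64(1.0), np.float64(0.1))
(np.float64(-75.0), np.float64(-35.1), np.float64(2.3), np.float64(0.5))
(np.float64(-75.0), np.float64(-36.1), np.float64(1.3), np.float64(0.4))
(np.float64(-75.0), np.float64(-37.1), np.float64(1.5), np.float64(0.0))
(np.float64(-75.0), np.float64(-38.1), np.float64(0.7), np.float64(-0.0))
(np.float64(-75.0), np.float64(-39.1), np.float64(0.8), np.float64(1.0))
(np.float64(-74.9), np.float64(-39.6), np.float64(4.3), np.float64(0.0))
(np.float64(-74.5), np.float64(-39.9), np.float64(6.7), np.float64(-1.4))
(np.float64(-74.2), np.float64(-40.2), np.float64(9.2), np.float64(-2.3))
14.3
```

View pics/s2.png

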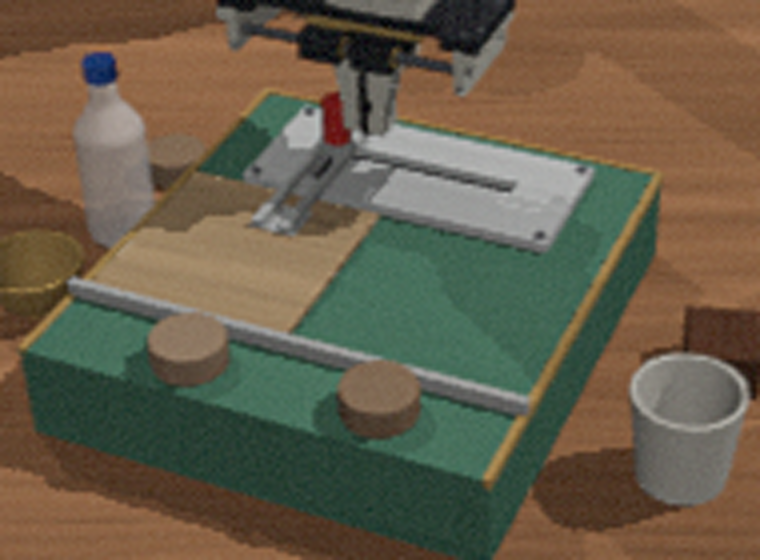

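The scene view shows the knob (crop 337,118) in the corner and the cover over the well. The force rise confirms it's at the hard stop. Next, round to the -x side for the short arm.

```bash
python3 - <<'E'
from h import *
robot.servo_line(W(-.075,-.015,.102),speed=.06)
robot.servo_line(W(-.075,-.015,.145),speed=.1)
robot.servo_line(W(-.110,-.063,.145),R,speed=.1)
robot.servo_line(W(-.110,-.064,.102),speed=.08)
print(robot.read_t(),case(robot.read_position()),robot.read_force())
l=push((-.110,-.064),(-.071,-.064),.003,7,speed=.04); print(*l,sep="\n")
if l[-1][2]<7: print(*push((-.071,-.064),(-.050,-.064),.001,6.5,speed=.03),sep="\n")
print(robot.read_t())
p,d=robot.grab_frame("scene"); cv2.imwrite("pics/s3.png",cv2.resize(p[130:270,150:340,::-1],None,fx=4,fy=4,interpolation=cv2.INTER_CUBIC))
E
```

```text
16.9667 [-0.10975017 -0.06377726] [ 0.32545904  0.57103133 -0.2216214 ]
(np.float64(-106.6), np.float64(-63.7), np.float64(-0.3), np.float64(-1.0))
(np.float64(-103.8), np.float64(-63.9), np.float64(-0.9), np.float64(-0.6))
(np.float64(-100.8), np.float64(-64.0), np.float64(0.3), np.float64(-0.2))
(np.float64(-97.9), np.float64(-64.0), np.float64(-1.5), np.float64(-0.9))
(np.float64(-94.9), np.float64(-64.0), np.float64(-0.9), np.float64(-0.4))
(np.float64(-92.0), np.float64(-64.1), np.float64(-0.3), np.float64(-0.7))
(np.float64(-88.9), np.float64(-64.1), np.float64(-1.1), np.float64(-0.2))
(np.float64(-85.8), np.float64(-64.0), np.float64(-0.6), np.float64(-0.6))
(np.float64(-82.8), np.float64(-64.0), np.float64(0.4), np.float64(-0.2))
(np.float64(-79.8), np.float64(-63.9), np.float64(-1.0), np.float64(-0.7))
(np.float64(-76.8), np.float64(-63.9), np.float64(-0.3), np.float64(0.2))
(np.float64(-73.8), np.float64(-64.0), np.float64(-0.9), np.float64(0.0))
(np.float64(-70.8), np.float64(-63.9), np.float64(-0.5), np.float64(-1.1))
(np.float64(-70.9), np.float64(-63.9), np.float64(-0.6), np.float64(0.8))
(np.float64(-70.0), np.float64(-64.0), np.float64(-0.1), np.float64(0.2))
(np.float64(-69.0), np.float64(-64.0), np.float64(0.2), np.float64(0.4))
(np.float64(-67.9), np.float64(-64.0), np.float64(-1.8), np.float64(0.7))
(np.float64(-66.9), np.float64(-64.0), np.float64(-0.4), np.float64(0.6))
(np.float64(-65.9), np.float64(-64.0), np.float64(0.2), np.float64(-0.1))
(np.float64(-64.9), np.float64(-64.0), np.float64(-0.2), np.float64(0.4))
(np.float64(-63.9), np.float64(-64.0), np.float64(-0.8), np.float64(-0.1))
(np.float64(-62.9), np.float64(-64.0), np.float64(-0.7), np.float64(0.7))
(np.float64(-61.9), np.float64(-64.0), np.float64(0.1), np.float64(0.4))
(np.float64(-61.3), np.float64(-64.1), np.float64(3.4), np.float64(2.0))
(np.float64(-60.9), np.float64(-64.2), np.float64(6.7), np.float64(4.7))
23.2167
```

View pics/s3.png

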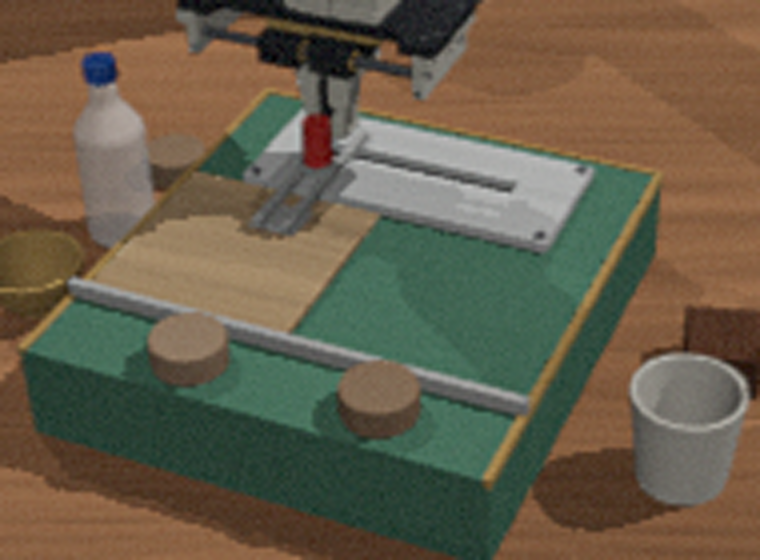

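The knob (crop 317,140) is at the short arm's end, and the stop came where expected. Withdrawing and checking.

```bash
python3 - <<'E'
from h import *
robot.servo_line(W(-.095,-.064,.102),speed=.05)
robot.servo_line(W(-.095,-.064,.24),speed=.12)
robot.movej([-48.352,20.546,.682,0,-70.136,-16.507])
print(robot.read_t(),robot.read_position())
p,d=robot.grab_frame("top"); cv2.imwrite("pics/t4.png",cv2.resize(p[80:310,150:400,::-1],None,fx=2.4,fy=2.4))
hsv=cv2.cvtColor(p,cv2.COLOR_RGB2HSV); m=((hsv[...,0]<8)|(hsv[...,0]>172))&(hsv[...,1]>170)&(hsv[...,2]>90)
m[:222]=0;m[270:]=0;m[:,:260]=0;m[:,310:]=0
k=big(m); print(k.mean(0),case(cast("top",k.mean(0),.118)[0]))
E
```

```text
27.6167 [ 0.28768123 -0.61048028  0.22691241]
[284.5 231. ] [-0.04190437 -0.0645433 ]
```

View pics/t4.png

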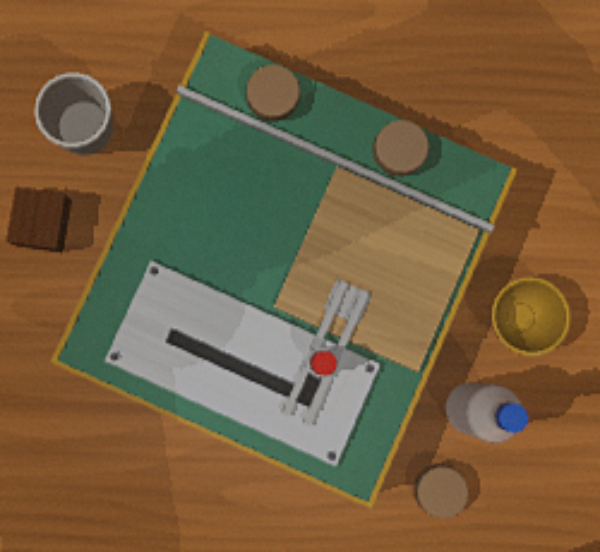

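The knob sits at case (-42, -64.5) mm, which is slot_end. The cover is shut, nothing else has moved and the arm is clear.

```bash
python3 -c "
from rig import robot
print(robot.job_done())"
```

```text
the job is handed in; nothing more can be done
None
```

I shut the cover and pushed the knob to the end of the short arm (measured about 1 mm from slot_end); the last picture shows nothing else disturbed, the arm is clear, and I handed the job in after about 28 s of robot time, with no verdict returned.

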